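# Lock the hold-down bar over a sloping vial rack

## Robot

A 7-joint arm with a two-finger parallel gripper is mounted at the origin on the work surface. World frame = base frame: x ahead of the robot, y to its left, z up, the work surface at z = 0. Lengths are in mm, angles in rad, forces in N, time in s.
With the tool pointing down it reaches from about 400 to 900 mm from the base axis. Payload 5.5 kg.
Tool frame: the origin (TCP) lies midway between the tips of the shut fingers; the grasp point (between the pads) lies 19 mm behind it (bot.pinch_z is the distance from the TCP to the grasp point, in mm); z points along the fingers, y is the line along which they close (so a half turn about z gives the same grasp; the last joint's range is limited). The gripper opens to 92 mm and grips with 3 to 60 N. Pads are 19 mm wide; open, the fingers measure 130 mm over their backs; the gripper's body (75 mm by 190 mm) begins 47 mm behind the grasp point.
Start: joints at [1.537, 0.501, -0.427, 1.55, 0.221, 1.138, -0.21], TCP at [190.134, -621.57, 226.729] pointing down, gripper open.
Joint ranges: [-2.88, 2.88], [-0.31, 2.03], [-1.54, 1.56], [0.2, 2.42], [-1.41, 4.55], [0.19, 2.02], [-2.57, 2.57]. Speed limits (rad/s): [2.57, 2.57, 3.14, 3.14, 3.14, 3.14, 3.14].

## Interface

Orientations are given as [roll, pitch, yaw] about the fixed x, y, z axes, in that order (R = Rz(yaw) Ry(pitch) Rx(roll)).
In Python, from station import monitor, viewer, bot gives the robot as it stands. The module is installed in compiled form; this text tells all that it offers.
- The arm moves only by the shell command python3 -m crank 'ROWS'. ROWS is a JSON object of lists of equal length, an entry for each row: "dp": the shift along the tool's x, y, z as a fraction of full scale, a list of three; "twist": the turn, a rotation vector about the tool's x, y, z as a fraction of full scale, a list of three; "claw": the closure, from -1 (fully open) to 1 (shut). A call has 1 to 20 rows; each row is the pose to reach, as a shift and turn from the pose commanded when the call began, along the tool's axes at that moment, turning the shorter way round; what a row does not reach only later rows make up. Full scale, the value 1, is 0.08 m for a shift and 180 degrees for a turn. A row lasts 1/8 s, in which the tool goes at most 62.5 mm and 10.7 degrees, less where a joint would pass 70% of its speed; a pose out of reach is approached as far as the arm can. A call with a number of a shift or a turn outside -1 to 1 is refused whole. A call with a gripper value outside its range is refused whole. The fingers move at their own pace and stop on an object; the grip force is fixed at half the most. Time passes only in rows, so rows that repeat a pose let the fingers close. It gives the time, the measured TCP pose, the force, the opening and the grip force at its end, in the units of the state.
- monitor.observe(): the state, without advancing time (a new reading comes with each control period).
- viewer.get_image(name): name is "side" or "top" or "wrist"; returns a dict with "image" (400x640x3 uint8, red, green, blue), "fx", "fy", "cx", "cy" (pixels), "rvec" (rotation vector, rad) and "tvec" (3), from world to camera coordinates, as OpenCV has them. Camera axes: x right, y down, z forward; pixel columns grow to the right and rows downward; lengths in mm; the calibration is good to about 2 mm. A picture is of the moment at which its call begins. There is no depth.
- bot.hand_in(): hands the job in; it is judged then, once.
The state is a dict: "clock": time; "joint_positions": joint angles; "qd": joint speeds; "joint_efforts": joint torques, N m; "position": TCP position; "tool_rot": TCP orientation; "ft_force": force on the tool from outside, world axes, zero at the start; "torque": the same for the moment, N m; "grip_width": opening from 0.0 (shut) to 1.0 (fully open); "gripper_force": force on a finger pad.
Only numpy, scipy, OpenCV 4.12 (cv2) and the standard library are available. Lean on these libraries where they do the work, as an engineer would, in place of code of your own. Each camera call takes 0.05 s, during which the arm holds its last target. There are 200 camera calls.

## Task

The capped vials in the sloping rack need their hold-down bar. Pick the steel bar off the green draining board by its blue handle, lay it gently, flat to the slope, into the open halves of the slots on the rack's two end blocks, then slide it to the left (seen from the robot) so that its cross-pieces go under the red hooks as far as the stops, and let go of it. Do not knock over or push away the bottles, beaker and pipette standing about.

Things in the scene. Friction and masses are not known exactly. Their poses are not given: they have to be found in the camera images.
- bar: Loose hold-down bar, about 0.22 kg, on the draining board: steel strip 16 wide (x), 250 long (y), 6 mm thick, with two cross-pieces 38 (x) by 14 (y) by 6 mm centred at y = -100 and +100 mm; on top a blue handle fin 12 wide (x), 90 long (y), from 6 to 40 mm above the underside. Origin: centre of the underside; z up. Same after a half turn about z.
- bar_handle (a point): The point to grip on the blue handle: 30 mm above the centre of the bar's underside.
- deck: Tilted top of the fixed vial rack, sloping 25 degrees. z: square to the slope, up and towards the robot; x: up the slope, away from the robot; y: level, to the left seen from the robot. Origin: on the seat plane (z = 0), 105 mm above the bench, where the centre of the bar's underside lies when fully home, bar and deck axes then parallel (or a half turn about z).
- lay_point (a point): Where the centre of the bar's underside goes when first laid down: deck (0, -22, 0) mm. Both cross-pieces are then in the open halves of the slots, 6 mm short of the hooks. From here the bar slides 22 mm along deck +y to home, where the cross-pieces meet the red stops under the hooks' far ends.
- right_block (a point): Centre of the right aluminium end block's seat face, deck (0, -112.5, 0) mm. The seat runs from deck y = -140 to -85 mm, between side walls 9 mm high at x = -22 and +22 mm: a slot 44 mm wide for a cross-piece. Its right end is open.
- left_block (a point): The same on the left end block, deck (0, 87.5, 0) mm; the seat runs from deck y = 60 to 115 mm. Between the blocks stand five white vial caps, 19 mm across, from y = -74 to 54 mm, their tops 3 mm below the seat plane.
- right_hooks (a point): Middle between the pair of red hooks over the right slot, deck (0, -98, 9) mm. They reach inward from both walls at y = -109 to -87 mm, leaving 24 mm between them for the strip; undersides 9 mm, tops 15 mm above the seat.
- left_hooks (a point): The same over the left slot, deck (0, 102, 9) mm; these hooks run from y = 91 to 113 mm.
- rack: The rack's fixed base on the bench: a grey plate from x = -53 to 97 and y = -145 to 120 mm, 8 mm thick. Origin on the bench, straight under the deck's origin; z up; x and y as the deck's but level.
- board: Fixed green draining board, 110 (x) by 280 (y) by 10 mm thick, on which the bar lies. Origin: centre of its underside, on the bench.
- beaker: Empty glass beaker, 64 mm across, 75 mm high; origin at the centre of its underside. Leave alone.
- amber_bottle: Small amber jar with black cap, 38 mm across, about 70 mm high; origin at the centre of its underside. Leave alone.
- white_bottle: White reagent bottle, 76 mm across, 170 mm high; origin at the centre of its underside. Leave alone.
- sample_bottle: White sample bottle with blue cap, 60 mm across, 110 mm high; origin at the centre of its underside. Leave alone.
- pipette: White pipette with blue button lying on the bench, about 285 mm long along its x (from -105 to +180 mm), 26 mm high; origin under its thick half. Leave alone.

How it is judged (in metres and radians):
On the way:
1. the bar lies in the open halves of both slots, flat to the slope, short of the hooks (x of bar in the frame of deck between -0.007 and 0.007 m and y of bar in the frame of deck between -0.038 and -0.011 m and z of bar in the frame of deck between -0.003 and 0.004 m and angle between the z axis of bar and the z axis of deck, either way round below 0.08 rad and angle between the y axis of bar and the y axis of deck, either way round below 0.08 rad), for 0.1 s.
At the end, for the whole second after the job is handed in: The bar rests in both slots with its cross-pieces under the red hooks: its underside's centre within 5 mm of home along the slot, within 7 mm across it, between 3 mm below and 4 mm above the seat plane, level with the deck within 0.08 rad in slope and direction, at rest and released (x of bar in the frame of deck between -0.007 and 0.007 m and y of bar in the frame of deck between -0.005 and 0.005 m and z of bar in the frame of deck between -0.003 and 0.004 m and angle between the z axis of bar and the z axis of deck, either way round below 0.08 rad and angle between the y axis of bar and the y axis of deck, either way round below 0.08 rad and linear speed of bar below 0.02 m/s and contact force between bar and the fingers below 0.2 N); the robot touches nothing.
It fails at once if the bar is dropped or rammed into the rack (faster than 0.4 m/s within 50 mm of its seat) (linear speed of bar above 0.4 m/s and x of bar in the frame of deck between -0.04 and 0.04 m and y of bar in the frame of deck between -0.1 and 0.1 m and z of bar in the frame of deck between -0.05 and 0.05 m).
It fails at once if a bystander is pushed more than 30 mm away (distance of any of beaker, amber_bottle, white_bottle, sample_bottle, pipette from where it was at the start of the episode above 0.03 m).
It fails at once if a bottle or the beaker is knocked over (angle between any of beaker, amber_bottle, white_bottle, sample_bottle's own z axis and vertical above 0.6 rad).
It also fails if it takes over 48 s, if anything falls off the work surface, if the arm or the gripper's body presses on something with over 40 N, if the wrist force passes 120 N, or if a joint passes its speed limit or range.

## Working session

There is one attempt and no reset: what is moved stays moved. The work goes in short steps, Python scripts to look and compute and a shell command to move; the robot and the scene stay as the last step left them, time stands still between calls to the robot, and variables do not carry over. Pictures are saved under pics/ and viewed, at most 10 in all, crops included, and the job is handed in when it is done.

```bash
mkdir -p pics; cat > h.py <<'E'
import numpy as np, cv2
from scipy.spatial.transform import Rotation as R
from station import monitor, viewer, bot
def cam(n):
    d=viewer.get_image(n); Rm=cv2.Rodrigues(np.array(d["rvec"],float))[0]; t=np.array(d["tvec"],float).ravel()
    d["R"]=Rm; d["t"]=t; d["C"]=-Rm.T@t; return d
def ray(d,u,v):
    r=d["R"].T@np.array([(u-d["cx"])/d["fx"],(v-d["cy"])/d["fy"],1.]); return r/np.linalg.norm(r)
def onz(d,u,v,z):
    r=ray(d,u,v); return d["C"]+r*(z-d["C"][2])/r[2]
def proj(d,p):
    q=d["R"]@np.asarray(p,float)+d["t"]; return np.array([d["fx"]*q[0]/q[2]+d["cx"],d["fy"]*q[1]/q[2]+d["cy"]])
def tri(d1,p1,d2,p2):
    A=[];b=[]
    for d,p in((d1,p1),(d2,p2)):
        r=ray(d,*p); P=np.eye(3)-np.outer(r,r); A.append(P); b.append(P@d["C"])
    return np.linalg.lstsq(np.vstack(A),np.hstack(b),rcond=None)[0]
def save(d,n): cv2.imwrite(n,cv2.cvtColor(d["image"],cv2.COLOR_RGB2BGR))
E
python3 - <<'E'
from h import *
print(monitor.observe(), bot.pinch_z)
for n in("side","top"):
    d=cam(n); save(d,f"pics/{n}0.png"); print(n,d["C"].round(),d["R"].round(2).tolist(),d["fx"],d["cx"],d["cy"])
E
```

```text
{'clock': 0.0, 'joint_positions': array([ 1.53720947,  0.50185535, -0.42678277,  1.55146676,  0.22080117,
        1.13833003, -0.2103092 ]), 'qd': array([ 4.92212119e-04, -2.05762691e-04,  1.84805345e-03,  3.95253179e-05,
       -2.31895722e-04, -1.00420572e-03, -6.95996066e-04]), 'joint_efforts': array([-4.38525458e-04, -5.66588724e+01, -5.81636444e+00, -2.79108471e+01,
       -6.85795583e-02,  3.07905022e-02,  1.93175624e-04]), 'position': array([ 189.83100758, -620.90546708,  225.66595867]), 'tool_rot': array([-3.13959174e+00, -5.49264727e-05,  2.96828905e-01]), 'ft_force': array([ 0.40631811, -0.76570271,  0.10358194]), 'torque': array([ 0.02639601,  0.02243918, -0.04473275]), 'gripper_force': 0.0, 'grip_width': 1.001597893915248} 18.8
side [359. 810. 777.] [[-0.97, -0.25, -0.0], [-0.16, 0.61, -0.77], [0.2, -0.75, -0.63]] 405.8757856761788 319.9705590244144 196.277873963451
top [ 394.  -14. 1128.] [[0.02, -1.0, -0.01], [-0.98, -0.02, -0.19], [0.19, 0.01, -0.98]] 409.6808211043282 321.3197709966614 195.54058139541792
```

View pics/top0.png

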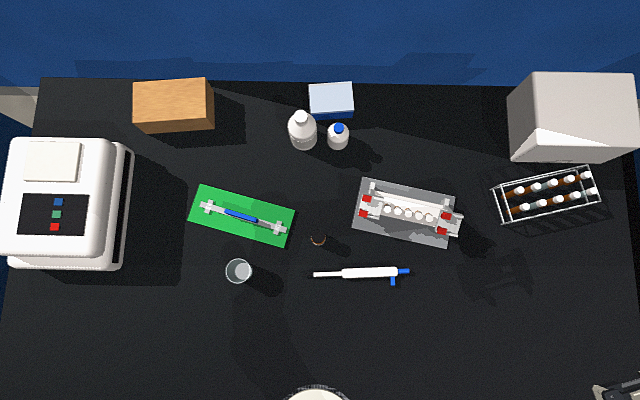

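View pics/side0.png

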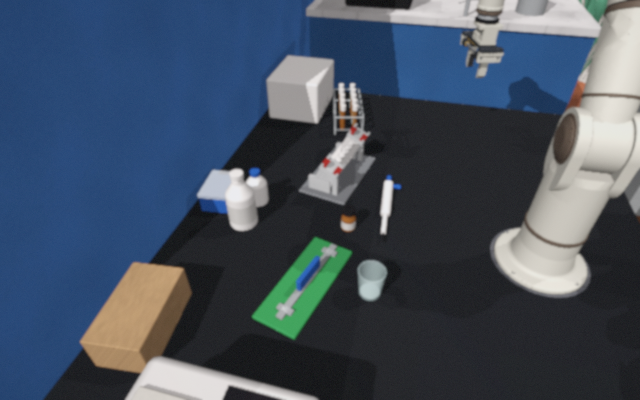

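Top view: bar with its blue fin near (240,216) on the green board, rack near (407,212) with red hooks at about (366,199/212) and (444,217/230). The white bottles are near (303,133) and (338,135), the amber jar at (318,239), the beaker at (238,270) and the pipette at (360,273). The side view agrees.

```bash
python3 - <<'E'
from h import *
d=cam("top"); im=d["image"]; hsv=cv2.cvtColor(im,cv2.COLOR_RGB2HSV)
def blobs(m,roi,mn=4):
    x0,y0,x1,y1=roi; k=np.zeros(m.shape,np.uint8); k[y0:y1,x0:x1]=m[y0:y1,x0:x1]
    n,l,s,c=cv2.connectedComponentsWithStats(k)
    return [(c[i],s[i,4],cv2.minAreaRect(np.argwhere(l==i)[:,::-1].astype(np.float32))) for i in range(1,n) if s[i,4]>=mn]
H,S,V=cv2.split(hsv)
blue=((H>100)&(H<130)&(S>120)&(V>50)).astype(np.uint8)*255
red=(((H<8)|(H>172))&(S>130)&(V>80)).astype(np.uint8)*255
green=((H>45)&(H<80)&(S>120)&(V>50)).astype(np.uint8)*255
for nm,m,z,roi in(("blue",blue,50,(180,180,300,250)),("green",green,10,(180,170,305,260)),("red",red,115,(345,170,475,255))):
    for c,a,r in blobs(m,roi):
        bp=cv2.boxPoints(r); print(nm,a,c.round(1),onz(d,*c,z)[:2].round(1),np.array([onz(d,*p,z)[:2] for p in bp]).round().tolist() if a>20 else "")
cr=im[170:255,345:475]; cv2.imwrite("pics/rack0.png",cv2.cvtColor(cv2.resize(cr,None,fx=6,fy=6,interpolation=cv2.INTER_CUBIC),cv2.COLOR_RGB2BGR))
for nm,p,z in(("beaker",(238,271),40),("amber",(318,239),70),("white",(300,116),170),("sample",(339,128),110),("pip",(313,274),13),("pip",(410,271),13)): print(nm,onz(d,*p,z)[:2].round())
E
```

```text
blue 171 [240.7 215.5] [543.5 212.3] [[550.0, 259.0], [563.0, 256.0], [537.0, 165.0], [524.0, 169.0]]
green 3352 [240.7 215. ] [550.4 220.8] [[532.0, 370.0], [641.0, 348.0], [569.0, 72.0], [462.0, 98.0]]
red 58 [366.5 198. ] [ 586.  -115.3] [[593.0, -104.0], [594.0, -127.0], [579.0, -127.0], [578.0, -104.0]]
red 60 [362.9 213.1] [ 547.4 -106.4] [[543.0, -94.0], [559.0, -99.0], [552.0, -120.0], [536.0, -114.0]]
red 67 [445.9 215.6] [ 545.8 -312.8] [[541.0, -298.0], [557.0, -303.0], [551.0, -327.0], [535.0, -322.0]]
red 66 [441.2 230.4] [ 508.7 -300.1] [[503.0, -286.0], [520.0, -291.0], [515.0, -315.0], [498.0, -310.0]]
beaker [398. 212.]
amber [484.   5.]
white [778.  55.]
sample [772. -43.]
pip [395.  17.]
pip [ 409. -242.]
```

View pics/rack0.png

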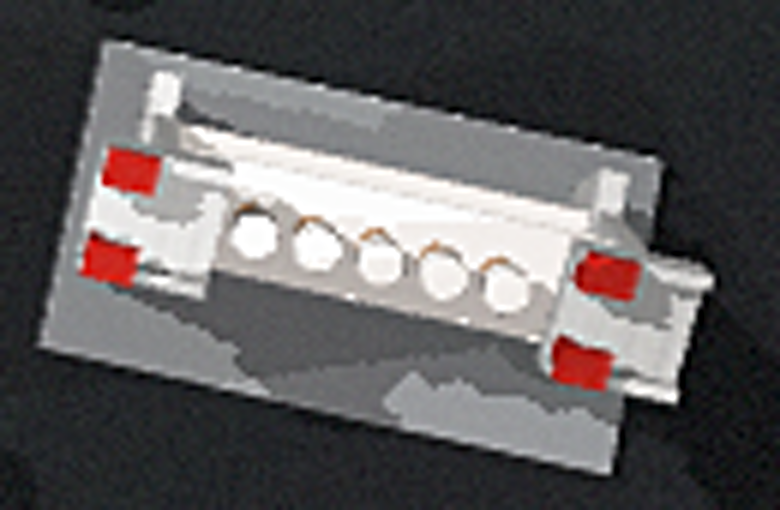

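Wide top-down estimate: the bar is at about (543,212), long axis yaw about -16°. The rack is at about (547,-208), yaw about -11°. I'll raise the tool, turn it across the bar and move towards the rack for a wrist view.

```bash

python3 -m crank '{"dp":[[1,-1,-1],[1,-1,-1],[1,-1,-1],[1,-1,-1],[1,-1,-1],[1,-1,-1],[1,-1,-1]],"twist":[[0,0,-0.317],[0,0,-0.317],[0,0,-0.317],[0,0,-0.317],[0,0,-0.317],[0,0,-0.317],[0,0,-0.317]],"claw":[-1,-1,-1,-1,-1,-1,-1]}'
python3 -m crank '{"dp":[[1,0.46,-0.3],[1,0.46,-0.3],[1,0.46,-0.3]],"twist":[[0,0,0],[0,0,0],[0,0,0]],"claw":[-1,-1,-1]}'
python3 -m crank '{"dp":[[1,0.46,-0.3],[1,0.46,-0.3],[1,0.46,-0.3]],"twist":[[0,0,0],[0,0,0],[0,0,0]],"claw":[-1,-1,-1]}'
python3 -m crank '{"dp":[[1,0.46,-0.3],[1,0.46,-0.3],[1,0.46,-0.3],[1,0.46,-0.3]],"twist":[[0,0,0],[0,0,0],[0,0,0],[0,0,0]],"claw":[-1,-1,-1,-1]}'
python3 - <<'E'
from h import *
d=cam("wrist"); save(d,"pics/w1.png"); s=monitor.observe(); print(s["clock"],s["position"],s["tool_rot"],s["joint_positions"].round(2))
T=R.from_euler("xyz",s["tool_rot"]); print(T.inv().apply(d["C"]-s["position"]).round(1),(d["R"]@T.as_matrix()).round(3),d["fx"])
E
```

```text
clock: 1.02
position: [243.0, -521.5, 306.4]
tool_rot: [-3.141, -0.001, 1.292]
ft_force: [-0.5, 0.6, 0.2]
grip_width: 0.996
gripper_force: 0.0
clock: 1.4
position: [303.2, -452.9, 331.8]
tool_rot: [3.14, 0.001, 1.297]
ft_force: [-0.7, 0.2, 0.6]
grip_width: 1.0
gripper_force: 0.0
clock: 1.78
position: [359.3, -386.9, 355.4]
tool_rot: [3.14, 0.001, 1.295]
ft_force: [-0.9, 0.4, 0.6]
grip_width: 1.003
gripper_force: 0.0
clock: 2.28
position: [413.5, -323.4, 377.8]
tool_rot: [-3.14, 0.0, 1.289]
ft_force: [-0.0, 0.2, -0.1]
grip_width: 0.996
gripper_force: 0.0
2.325 [ 413.40351754 -323.41990771  377.77836934] [-3.13989987e+00  8.79461740e-05  1.28864378e+00] [ 1.32  0.2  -0.83  1.65  0.15  1.36  0.19]
[  75.4    0.3 -158.4] [[-0.001  1.    -0.001]
 [-0.961 -0.001 -0.276]
 [-0.276  0.001  0.961]] 282.3338559126725
```

View pics/w1.png

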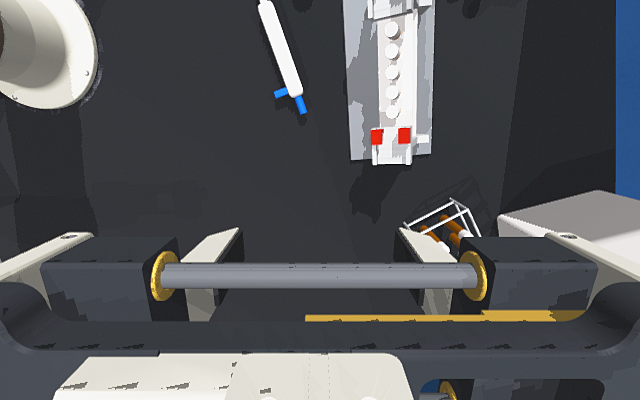

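Wrist view: image up is world +y. The rack is at columns 345–435 with its far end cut off, red hooks at (377,136) and (404,135), and the pipette at (285,60). I'll move so the camera sits over the rack.

```bash

python3 -m crank '{"dp":[[0.45,0.6,0.3],[0.45,0.6,0.3]],"twist":[[0,0,0],[0,0,0]],"claw":[-1,-1]}' >/dev/null
python3 -m crank '{"dp":[[0.45,0.6,0.3],[0.45,0.6,0.3],[0.45,0.6,0.3],[0.45,0.6,0.3]],"twist":[[0,0,0],[0,0,0],[0,0,0],[0,0,0]],"claw":[-1,-1,-1,-1]}'
cat >> h.py <<'E'
def reds(d):
    H,S,V=cv2.split(cv2.cvtColor(d["image"],cv2.COLOR_RGB2HSV))
    m=(((H<8)|(H>172))&(S>130)&(V>80)).astype(np.uint8)
    n,l,s,c=cv2.connectedComponentsWithStats(m)
    return [(c[i].round(1),s[i]) for i in range(1,n) if s[i,4]>15]
E
python3 - <<'E'
from h import *
d=cam("wrist"); save(d,"pics/w2.png"); print(reds(d))
E
```

```text
clock: 3.08
position: [526.1, -280.4, 331.2]
tool_rot: [3.141, 0.002, 1.29]
ft_force: [-0.5, -0.2, 0.4]
grip_width: 1.001
gripper_force: 0.0
[(array([325.8,  23.5]), array([318,  11,  16,  26, 334], dtype=int32)), (array([295.8,  30.3]), array([288,  19,  18,  24, 324], dtype=int32)), (array([311. , 191.1]), array([304, 183,  15,  18, 204], dtype=int32)), (array([337.1, 192.7]), array([331, 184,  13,  18, 216], dtype=int32))]
```

View pics/w2.png

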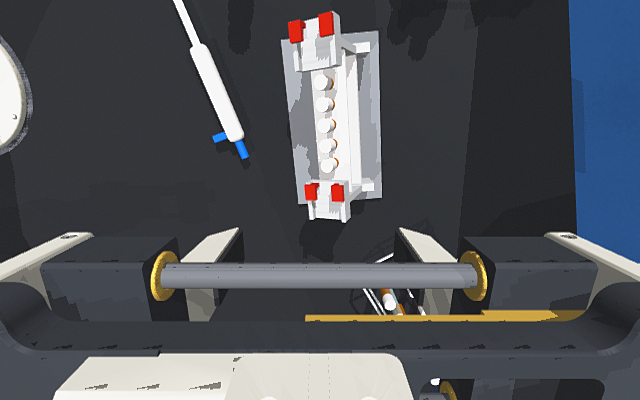

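Wrist view: the whole rack is visible. Left hooks are at (296,30) and (326,23), right hooks at (311,191) and (337,193), and the caps run from (325,83) to (330,165). An enlarged crop will give me the hook corners.

```bash
python3 - <<'E'
import cv2,numpy as np
i=cv2.imread("pics/w2.png")
f=lambda a:cv2.resize(a,None,fx=9,fy=9,interpolation=cv2.INTER_NEAREST)
a=f(i[8:72,280:345]); b=f(i[160:224,280:345]) 
cv2.imwrite("pics/w2c.png",cv2.resize(np.hstack([a,b]),(780,384),interpolation=cv2.INTER_AREA))
E
```

```text
(no output)
```

View pics/w2c.png

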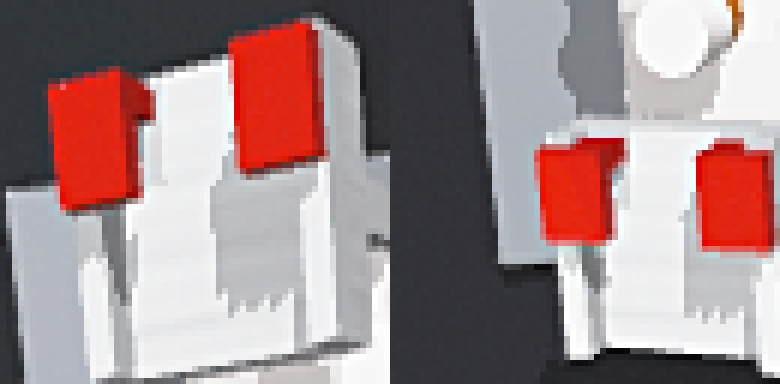

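Crop: the bright red top faces give clean corners. I'll fit the deck's x, y and yaw to those corners plus the caps, with height and slope known, then check the result against the top view.

```bash
cat > fit.py <<'E'
from h import *
from scipy.optimize import least_squares
import json
d=cam("wrist")
L=[((120,70),(-12,113)),((140,197),(-12,91)),((230,40),(12,113)),((242,172),(12,91)),((48,85),(-1,113)),((65,212),(-1,91)),((315,22),(1,113)),((326,155),(1,91))]
Rr=[((604,149),(-12,-87)),((613,245),(-12,-109)),((698,152),(12,-87)),((703,250),(12,-109)),((540,149),(-1,-87)),((546,243),(-1,-109)),((768,152),(1,-87)),((773,252),(1,-109))]
px=[((u/6-.5+280),(v/6-.5+8)) for (u,v),_ in L]+[(((u-390)/6-.5+280),(v/6-.5+160)) for (u,v),_ in Rr]
ob=[o for _,o in L+Rr]; px=np.array(px)
def deckR(yaw,tilt=np.radians(25)): return R.from_euler("z",yaw)*R.from_euler("y",-tilt)
def model(p,c=d):
    Rd=deckR(p[2],np.radians(25)); o=np.array([p[0],p[1],p[4] if len(p)>4 else 105])
    return np.array([proj(c,o+Rd.apply([x if abs(x)>1 else x*p[3],y,15])) for x,y in ob])
for p0 in([547,-208,-.2,28],[547,-208,-.2,28,105]):
    r=least_squares(lambda p:(model(p)-px).ravel(),p0,loss="soft_l1"); print(r.x.round(3),np.abs(model(r.x)-px).max(0).round(2),np.sqrt(r.cost*2/len(px)).round(2))
    if len(p0)==4: best=r.x; print((model(best)-px).round(1).tolist())
json.dump(list(best),open("deck.json","w"))
Rd=deckR(best[2]); o=np.array([best[0],best[1],105])
print("caps",[proj(d,o+Rd.apply([0,y,-3])).round(1).tolist() for y in np.linspace(-64.5,44.5,5)])
t=cam("top"); print("top red",[c.tolist() for c,_ in reds(t)], [proj(t,o+Rd.apply([s*(12+best[3])/2,y,15])).round(1).tolist() for y in(102,-98) for s in(1,-1)])
print("bar lay pt",o+Rd.apply([0,-22,0]))
E
python3 fit.py
```

```text
[ 5.52232e+02 -2.10533e+02 -1.99000e-01  2.84710e+01] [1.   0.68] 0.53
[[0.5, -0.0], [-1.0, -0.3], [0.6, 0.2], [0.2, -0.2], [0.4, 0.6], [-0.4, -0.2], [-0.1, -0.3], [-0.6, -0.3], [-0.4, 0.4], [-0.5, -0.2], [0.2, 0.4], [0.5, -0.2], [-0.3, 0.2], [0.2, -0.4], [0.1, 0.7], [0.3, 0.1]]
[ 5.52240e+02 -2.10498e+02 -1.99000e-01  2.85050e+01  1.04588e+02] [0.98 0.64] 0.53
caps [[326.8, 166.0], [325.3, 146.1], [323.7, 125.5], [322.1, 103.9], [320.4, 81.5]]
top red [[366.5, 198.1], [362.9, 213.1], [445.8, 215.6], [54.1, 226.5], [441.2, 230.3]] [[366.0, 197.8], [362.4, 213.1], [445.7, 215.4], [441.3, 230.6]]
bar lay pt [ 547.87668369 -232.09794696  105.        ]
```

The fit is good: 0.5 px residual, and the top view agrees to about 0.5 px. Deck origin (552.2, -210.5, 105), yaw -0.199. Next, over the bar.

```bash

M='' ; 
python3 -m crank '{"dp":[[0.84,-0.25,0.17],[0.84,-0.25,0.17]],"twist":[[0,0,0],[0,0,0]],"claw":[-1,-1]}' >/dev/null
python3 -m crank '{"dp":[[0.84,-0.25,0.17],[0.84,-0.25,0.17]],"twist":[[0,0,0],[0,0,0]],"claw":[-1,-1]}' >/dev/null
python3 -m crank '{"dp":[[0.84,-0.25,0.17],[0.84,-0.25,0.17]],"twist":[[0,0,0],[0,0,0]],"claw":[-1,-1]}' >/dev/null
python3 -m crank '{"dp":[[0.84,-0.25,0.17],[0.84,-0.25,0.17]],"twist":[[0,0,0],[0,0,0]],"claw":[-1,-1]}' 
python3 -m crank '{"dp":[[0.84,-0.25,0.17],[0.84,-0.25,0.17]],"twist":[[0,0,0],[0,0,0]],"claw":[-1,-1]}' >/dev/null
python3 -m crank '{"dp":[[0.84,-0.25,0.17],[0.84,-0.25,0.17],[0.84,-0.25,0.17],[0.84,-0.25,0.17]],"twist":[[0,0,0],[0,0,0],[0,0,0],[0,0,0]],"claw":[-1,-1,-1,-1]}'
python3 - <<'E'
from h import *
d=cam("wrist"); save(d,"pics/w3.png"); s=monitor.observe(); print(s["position"],s["tool_rot"],s["joint_positions"].round(2))
H,S,V=cv2.split(cv2.cvtColor(d["image"],cv2.COLOR_RGB2HSV))
m=((H>100)&(H<130)&(S>120)&(V>50)).astype(np.uint8); m[:,:150]=0; m[:,480:]=0;m[225:]=0
n,l,st,c=cv2.connectedComponentsWithStats(m)
for i in range(1,n):
    if st[i,4]>50:
        q=np.argwhere(l==i)[:,::-1].astype(np.float32); bp=cv2.boxPoints(cv2.minAreaRect(q))
        P=np.array([onz(d,*p,50)[:2] for p in bp]); print(st[i],c[i],bp.round(1).tolist(),P.round(1).tolist(),P.mean(0))
E
```

```text
clock: 4.22
position: [523.7, 5.7, 276.6]
tool_rot: [-3.142, -0.001, 1.298]
ft_force: [0.9, -0.3, 0.4]
grip_width: 1.0
gripper_force: 0.0
clock: 4.97
position: [523.5, 139.8, 249.2]
tool_rot: [3.141, 0.001, 1.29]
ft_force: [-0.2, 0.2, 0.4]
grip_width: 0.999
gripper_force: 0.0
[523.42497299 139.91546973 249.24349976] [3.14091362e+00 1.01827052e-03 1.28945066e+00] [ 0.45  0.4  -0.95  1.79  0.35  1.14 -0.9 ]
[313  75  10  76 731] [317.66621067 111.63201094] [[313.0, 150.0], [313.0, 75.0], [322.0, 75.0], [322.0, 150.0]] [[527.3, 175.6], [552.0, 259.1], [562.2, 256.1], [538.2, 172.5]] [544.91231852 215.81908881]
```

View pics/w3.png

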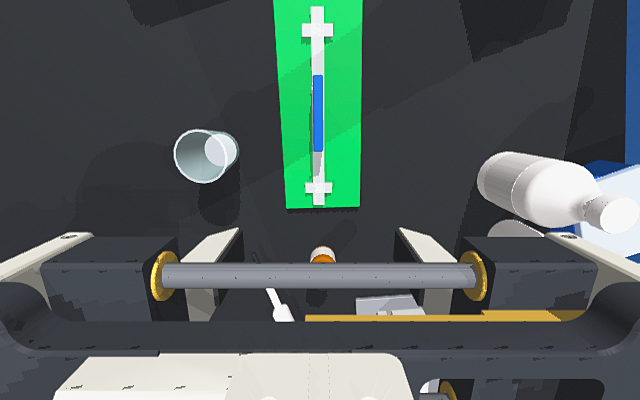

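Wrist view: the bar is vertical in the image, fin at column 317.5 and rows 75–151, cross-pieces at (317,30) and (318,188). The tool already lines up with it; the beaker (206,156) and the jar are well clear. I'll refine the centre and direction from the cross-pieces and fin, and work out the approach.

```bash
python3 - <<'E'
from h import *
d=cam("wrist"); s=monitor.observe()
H,S,V=cv2.split(cv2.cvtColor(d["image"],cv2.COLOR_RGB2HSV))
w=((S<60)&(V>100)).astype(np.uint8)
w[:, :285]=0; w[:,350:]=0; w[207:]=0
rows=w[:,285:350].sum(1); print("strip rows",[(i,int(r)) for i,r in enumerate(rows[:207]) if r>14])
ys,xs=np.nonzero(w); print(ys.min(),ys.max())
for a,b in((20,40),(180,197)):
    sel=[i for i in range(a,b) if rows[i]>20]
    cs=[np.nonzero(w[i])[0].mean() for i in sel]; p=(np.mean(cs),np.mean(sel)); print(p,onz(d,*p,16)[:2])
m=((H>100)&(H<130)&(S>120)&(V>50))
pts=[onz(d,np.nonzero(m[i,285:350])[0].mean()+285,i,50)[:2] for i in range(77,149)]
pts=np.array(pts); c=pts.mean(0); v=np.linalg.svd(pts-c)[2][0]; v*=np.sign(v[1]); print("fin",c,"yaw",-np.arctan2(v[0],v[1]), "tool y-dir",s["tool_rot"][2]-np.pi/2)
E
```

```text
strip rows [(23, 16), (24, 31), (25, 31), (26, 31), (27, 31), (28, 31), (29, 31), (30, 31), (31, 31), (32, 31), (33, 31), (34, 31), (35, 31), (36, 31), (37, 23), (182, 22), (183, 26), (184, 26), (185, 27), (186, 27), (187, 27), (188, 27), (189, 27), (190, 27), (191, 27), (192, 27)]
7 204
(np.float64(317.0), np.float64(30.5)) [571.91121962 310.82418965]
(np.float64(318.21900826446284), np.float64(187.0)) [517.89269485 119.92347791]
fin [545.43519336 216.85572501] yaw -0.27339141002916434 tool y-dir -0.2812396493638156
```

Bar centre (545, 215.6), yaw about -0.275. Descend and grip, TCP at z = 21.

```bash

python3 -m crank '{"dp":[[0.985,0,1],[0.985,0,1],[0.985,0,1]],"twist":[[0,0,0],[0,0,0],[0,0,0]],"claw":[-1,-1,-1]}' >/dev/null
python3 -m crank '{"dp":[[0,0,1],[0,0,1],[0,0,1],[0,0,1],[0,0,1]],"twist":[[0,0,0],[0,0,0],[0,0,0],[0,0,0],[0,0,0]],"claw":[-1,-1,-1,-1,-1]}'
python3 -m crank '{"dp":[[0,0,0.25],[0,0,0.5],[0,0,0.7],[0,0,0.85],[0,0,0.85],[0,0,0.85]],"twist":[[0,0,0],[0,0,0],[0,0,0],[0,0,0],[0,0,0],[0,0,0]],"claw":[-1,-1,-1,-1,-1,-1]}'
```

```text
clock: 6.08
position: [545.7, 218.5, 91.2]
tool_rot: [3.139, -0.002, 1.292]
ft_force: [-0.1, -0.8, 1.0]
grip_width: 1.0
gripper_force: 0.0
clock: 6.82
position: [544.5, 218.6, 21.4]
tool_rot: [3.141, -0.001, 1.293]
ft_force: [0.2, -0.2, -0.9]
grip_width: 1.002
gripper_force: 0.0
```

```bash

python3 -m crank '{"dp":[[-0.035,0,0],[-0.035,0,0],[-0.035,0,0],[-0.035,0,0],[-0.035,0,0],[-0.035,0,0],[-0.035,0,0],[-0.035,0,0],[-0.035,0,0],[-0.035,0,0]],"twist":[[0,0,0],[0,0,0],[0,0,0],[0,0,0],[0,0,0],[0,0,0],[0,0,0],[0,0,0],[0,0,0],[0,0,0]],"claw":[-1,-1,1,1,1,1,1,1,1,1]}'
python3 -m crank '{"dp":[[0,0,-0.3],[0,0,-0.6],[0,0,-1],[0,0,-1],[0,0,-1],[0,0,-1]],"twist":[[0,0,0],[0,0,0],[0,0,0],[0,0,0],[0,0,0],[0,0,0]],"claw":[1,1,1,1,1,1]}'
```

```text
clock: 8.07
position: [543.5, 215.4, 21.1]
tool_rot: [3.142, -0.0, 1.293]
ft_force: [0.0, -0.7, -0.2]
grip_width: 0.18
gripper_force: 0.0
clock: 8.82
position: [542.8, 214.8, 100.2]
tool_rot: [-3.14, 0.001, 1.293]
ft_force: [0.2, -0.8, -2.4]
grip_width: 0.128
gripper_force: 30.0
```

The grip holds (11.8 mm, 30 N), but the fingers only finished closing as the lift began, so the bar may sit low in the pads. I'll put it back down, watching the force, and regrip properly.

```bash

python3 -m crank '{"dp":[[0,0,0.4],[0,0,0.78],[0,0,0.78],[0,0,0.78]],"twist":[[0,0,0],[0,0,0],[0,0,0],[0,0,0]],"claw":[1,1,1,1]}' | grep -E "posi|ft"
python3 -m crank '{"dp":[[0,0,0.02],[0,0,0.05],[0,0,0.05]],"twist":[[0,0,0],[0,0,0],[0,0,0]],"claw":[1,1,1]}'| grep -E "posi|ft"
python3 -m crank '{"dp":[[0,0,0.02],[0,0,0.05],[0,0,0.05]],"twist":[[0,0,0],[0,0,0],[0,0,0]],"claw":[1,1,1]}'| grep -E "posi|ft"
```

```text
position: [543.6, 216.0, 39.1]
ft_force: [0.1, -0.5, -2.1]
position: [543.7, 215.3, 35.0]
ft_force: [-0.4, -0.9, -1.9]
position: [543.3, 215.3, 30.4]
ft_force: [-0.1, -0.8, -2.7]
```

```bash

python3 -m crank '{"dp":[[0,0,0.02],[0,0,0.05],[0,0,0.05]],"twist":[[0,0,0],[0,0,0],[0,0,0]],"claw":[1,1,1]}'| grep -E "posi|ft"
python3 -m crank '{"dp":[[0,0,0.01],[0,0,0.025],[0,0,0.025]],"twist":[[0,0,0],[0,0,0],[0,0,0]],"claw":[1,1,1]}'| grep -E "posi|ft"
python3 -m crank '{"dp":[[0,0,0.01],[0,0,0.025],[0,0,0.025]],"twist":[[0,0,0],[0,0,0],[0,0,0]],"claw":[1,1,1]}'| grep -E "posi|ft"
```

```text
position: [543.6, 215.5, 29.0]
ft_force: [-5.8, -3.6, 17.9]
position: [543.6, 215.6, 28.9]
ft_force: [-11.9, -6.6, 35.0]
position: [543.8, 216.2, 27.9]
ft_force: [-13.4, -8.5, 41.2]
```

Contact came at z ≈ 29, so it had slipped 8 mm. Open a little, settle to z ≈ 21, close fully, lift.

```bash

python3 -m crank '{"dp":[[0,0,0],[0,0,0],[0,0,0.02],[0,0,0.02],[0,0,0.02]],"twist":[[0,0,0],[0,0,0],[0,0,0],[0,0,0],[0,0,0]],"claw":[0.4,0.4,0.4,0.4,0.4]}'
python3 -m crank '{"dp":[[0,0,0],[0,0,0],[0,0,0],[0,0,0],[0,0,0],[0,0,0]],"twist":[[0,0,0],[0,0,0],[0,0,0],[0,0,0],[0,0,0],[0,0,0]],"claw":[1,1,1,1,1,1]}'
```

```text
clock: 11.82
position: [543.3, 215.4, 20.8]
tool_rot: [-3.141, 0.0, 1.293]
ft_force: [0.8, 0.3, 1.0]
grip_width: 0.303
gripper_force: 0.0
clock: 12.58
position: [543.5, 215.5, 21.1]
tool_rot: [3.142, -0.0, 1.293]
ft_force: [0.5, -0.0, -1.9]
grip_width: 0.125
gripper_force: 30.0
```

Solid grip at the right height now. Lift, and compute the turn to the deck frame.

```bash

python3 -m crank '{"dp":[[0,0,-0.3],[0,0,-0.7],[0,0,-1],[0,0,-1],[0,0,-1]],"twist":[[0,0,0],[0,0,0],[0,0,0],[0,0,0],[0,0,0]],"claw":[1,1,1,1,1]}' 
cat > plan.py <<'E'
from h import *
import json,sys
p=json.load(open("deck.json")); Rd=R.from_euler("z",p[2])*R.from_euler("y",-np.radians(25)); o=np.array([p[0],p[1],105])
M=Rd.as_matrix(); Rt=R.from_matrix(np.c_[M[:,1],M[:,0],-M[:,2]])
s=monitor.observe(); Rc=R.from_euler("xyz",s["tool_rot"])
print("twist",((Rc.inv()*Rt).as_rotvec()/np.pi).round(4))
print("TCP in deck",Rd.inv().apply(s["position"]-o).round(1),"t",s["clock"],s["ft_force"].round(1),"grip",round(s["grip_width"],3))
dk=np.array([float(a) for a in sys.argv[1:4]]); tgt=o+Rd.apply(dk)
print("to go, target tool axes /80:",(Rt.inv().apply(tgt-s["position"])/80).round(3))
E
python3 plan.py 0 -22 80
```

```text
clock: 13.2
position: [543.2, 214.9, 101.0]
tool_rot: [-3.142, 0.001, 1.293]
ft_force: [0.2, -0.6, -3.3]
grip_width: 0.128
gripper_force: 30.0
twist [-0.1388  0.0057 -0.0247]
TCP in deck [-86.  415.2  35.7] t 13.2 [ 0.2 -0.6 -3.3] grip 0.128
to go, target tool axes /80: [-5.465  1.076 -0.554]
```

```bash

python3 -m crank '{"dp":[[0,0,-0.5],[0,0,-1],[0,0,-1],[0,0,-1],[0,0,-1],[0,0,-1]],"twist":[[-0.139,0.006,-0.025],[-0.139,0.006,-0.025],[-0.139,0.006,-0.025],[-0.139,0.006,-0.025],[-0.139,0.006,-0.025],[-0.139,0.006,-0.025]],"claw":[1,1,1,1,1,1]}' | head -3
python3 plan.py 0 -22 80
```

```text
clock: 13.95
position: [544.1, 214.8, 180.3]
tool_rot: [2.707, -0.001, 1.371]
twist [-0.0005 -0.0003 -0.0004]
TCP in deck [-51.7 415.3 107.3] t 13.95 [ 1.1  0.2 -2.3] grip 0.125
to go, target tool axes /80: [-5.466  0.647  0.341]
```

```bash

python3 -m crank '{"dp":[[-0.5,0.05,0.03],[-0.91,0.108,0.05],[-0.91,0.108,0.05]],"twist":[[0,0,0],[0,0,0],[0,0,0]],"claw":[1,1,1]}' >/dev/null
python3 -m crank '{"dp":[[-0.5,0.05,0.03],[-0.91,0.108,0.05],[-0.91,0.108,0.05]],"twist":[[0,0,0],[0,0,0],[0,0,0]],"claw":[1,1,1]}' >/dev/null
python3 -m crank '{"dp":[[-0.5,0.05,0.03],[-0.91,0.108,0.05],[-0.91,0.108,0.05]],"twist":[[0,0,0],[0,0,0],[0,0,0]],"claw":[1,1,1]}' 
python3 -m crank '{"dp":[[-0.5,0.05,0.03],[-0.91,0.108,0.05],[-0.91,0.108,0.05]],"twist":[[0,0,0],[0,0,0],[0,0,0]],"claw":[1,1,1]}' >/dev/null
python3 -m crank '{"dp":[[-0.5,0.05,0.03],[-0.91,0.108,0.05],[-0.91,0.108,0.05]],"twist":[[0,0,0],[0,0,0],[0,0,0]],"claw":[1,1,1]}' >/dev/null
python3 -m crank '{"dp":[[-0.5,0.05,0.03],[-0.91,0.108,0.05],[-0.91,0.108,0.05],[-0.91,0.108,0.05],[-0.91,0.108,0.05],[-0.91,0.108,0.05]],"twist":[[0,0,0],[0,0,0],[0,0,0],[0,0,0],[0,0,0],[0,0,0]],"claw":[1,1,1,1,1,1]}' >/dev/null
python3 plan.py 0 -22 80
python3 - <<'E'
from h import *
d=cam("wrist"); save(d,"pics/w4.png")
t=cam("top"); c=t["image"][165:260,340:480]; cv2.imwrite("pics/t4.png",cv2.cvtColor(cv2.resize(c,None,fx=5,fy=5,interpolation=cv2.INTER_CUBIC),cv2.COLOR_RGB2BGR))
E
```

```text
clock: 15.08
position: [528.7, -6.4, 180.7]
tool_rot: [2.706, -0.001, 1.369]
ft_force: [-0.1, 0.6, -1.7]
grip_width: 0.126
gripper_force: 30.0
twist [ 0.0002 -0.0008  0.0009]
TCP in deck [  0.2 -19.5  83.5] t 16.575 [-0.4 -0.4 -2.6] grip 0.134
to go, target tool axes /80: [-0.031 -0.003  0.044]
```

View pics/w4.png

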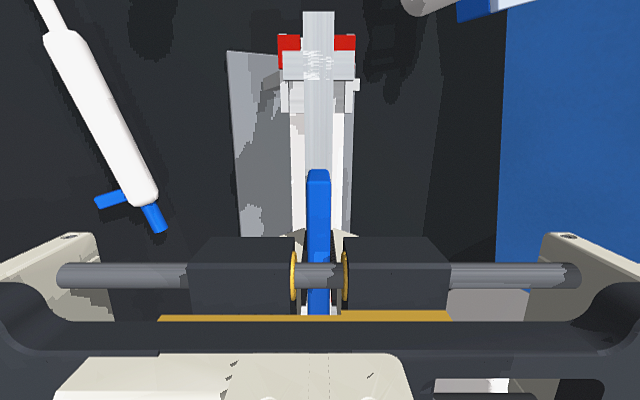

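Wrist view: the bar is held over the slots. Strip at columns 303–334, left-end hooks behind it at 278–355. I'll measure the lateral offset of bar and hooks in the deck frame.

```bash
python3 - <<'E'
from h import *
import json
p=json.load(open("deck.json")); Rd=R.from_euler("z",p[2])*R.from_euler("y",-np.radians(25)); o=np.array([p[0],p[1],105])
d=cam("wrist"); s=monitor.observe(); print("tcp",Rd.inv().apply(s["position"]-o).round(1),"cam",Rd.inv().apply(d["C"]-o).round(1),d["cx"])
def ond(u,v,z):
    C=Rd.inv().apply(d["C"]-o); r=Rd.inv().apply(ray(d,u,v)); return C+r*(z-C[2])/r[2]
H,S,V=cv2.split(cv2.cvtColor(d["image"],cv2.COLOR_RGB2HSV))
red=((H<8)|(H>172))&(S>130)&(V>80)
ys=np.nonzero(red.any(1))[0]; print("red rows",ys.min(),ys.max())
for v in range(38,48,3):
    x=np.nonzero(red[v,:480])[0]; print("hooks",v,x.min(),x.max(),ond(x.min()-.5,v,15).round(1),ond(x.max()+.5,v,15).round(1))
zs=83.5-10.9+6
for v in(16,24,100,140):
    row=d["image"][v].astype(int).sum(1); e=np.abs(np.diff(row)); print("strip",v,[int(i)+295 for i in np.nonzero(e[295:345]>60)[0]])
for u,v in((302.5,24),(334,24)): print(ond(u,v,zs).round(1))
for v in(190,215,280):
    b=np.nonzero(((H>100)&(H<130)&(S>120))[v,290:350])[0]+290; print("fin",v,b.min(),b.max(),ond(b.min()-.5,v,zs+34).round(1),ond(b.max()+.5,v,zs+34).round(1))
E
```

```text
tcp [  0.2 -20.4  83.6] cam [  0.4  54.8 241.9] 318.4397380877014
red rows 33 301
hooks 38 277 355 [-29.4 109.8  15. ] [ 27.4 109.8  15. ]
hooks 41 277 355 [-29.5 107.8  15. ] [ 27.5 107.9  15. ]
hooks 44 277 354 [-29.5 105.9  15. ] [ 26.8 105.9  15. ]
hooks 47 277 354 [-29.6 103.9  15. ] [ 26.9 104.   15. ]
strip 16 [301, 302, 333, 334]
strip 24 [301, 302, 333, 334]
strip 100 [335, 343, 344]
strip 140 [304, 331, 332, 342, 343]
[ -7.5 100.8  78.6]
[  8.6 100.8  78.6]
fin 190 306 330 [ -5.5  21.9 112.6] [  6.3  21.9 112.6]
fin 215 307 330 [ -5.2   9.4 112.6] [  6.5   9.4 112.6]
fin 280 348 348 [ 15.7 -26.3 112.6] [ 16.2 -26.3 112.6]
```

View pics/t4.png

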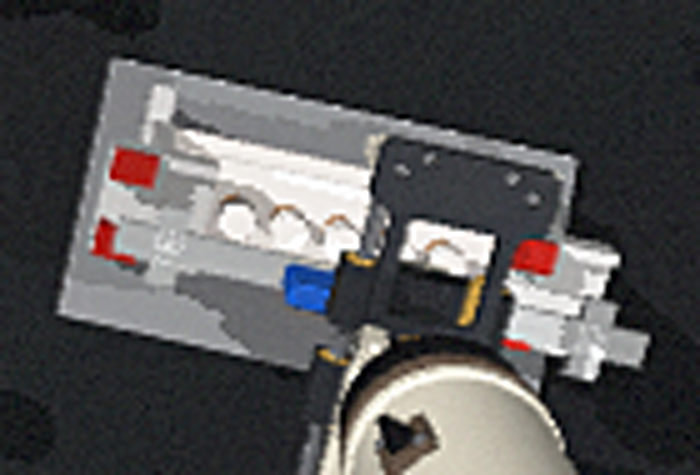

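Hook centre is at x ≈ -1.1 mm and bar centre ≈ +0.5 mm, so I'll shift -1.4 mm across the slot. Aiming for y ≈ -24, descend to just above the side walls.

```bash

python3 -m crank '{"dp":[[-0.045,-0.018,0.1],[-0.045,-0.018,0.25],[-0.045,-0.018,0.4],[-0.045,-0.018,0.52],[-0.045,-0.018,0.62],[-0.045,-0.018,0.7],[-0.045,-0.018,0.75],[-0.045,-0.018,0.76],[-0.045,-0.018,0.76],[-0.045,-0.018,0.76],[-0.045,-0.018,0.76]],"twist":[[0,0,0],[0,0,0],[0,0,0],[0,0,0],[0,0,0],[0,0,0],[0,0,0],[0,0,0],[0,0,0],[0,0,0],[0,0,0]],"claw":[1,1,1,1,1,1,1,1,1,1,1]}' 
python3 plan.py -1 -24 10.9
```

```text
clock: 18.1
position: [536.9, -232.5, 125.3]
tool_rot: [2.704, -0.001, 1.373]
ft_force: [-0.3, 0.4, -2.4]
grip_width: 0.131
gripper_force: 30.0
twist [ 0.0003 -0.0005  0.0001]
TCP in deck [ -1.1 -24.6  22.9] t 18.1 [-0.3  0.4 -2.4] grip 0.131
to go, target tool axes /80: [0.008 0.001 0.15 ]
```

```bash

python3 -m crank '{"dp":[[0,0,0.02],[0,0,0.04],[0,0,0.06],[0,0,0.08],[0,0,0.1],[0,0,0.1],[0,0,0.1]],"twist":[[0,0,0],[0,0,0],[0,0,0],[0,0,0],[0,0,0],[0,0,0],[0,0,0]],"claw":[1,1,1,1,1,1,1]}' >/dev/null
python3 plan.py -1 -24 10.9
python3 -m crank '{"dp":[[0,0,0.01],[0,0,0.02],[0,0,0.02],[0,0,0.02]],"twist":[[0,0,0],[0,0,0],[0,0,0],[0,0,0]],"claw":[1,1,1,1]}' >/dev/null
python3 plan.py -1 -24 10.9
python3 -m crank '{"dp":[[0,0,0.01],[0,0,0.02],[0,0,0.02],[0,0,0.02]],"twist":[[0,0,0],[0,0,0],[0,0,0],[0,0,0]],"claw":[1,1,1,1]}' >/dev/null
python3 plan.py -1 -24 10.9
```

```text
twist [ 0.0002 -0.0006  0.0002]
TCP in deck [ -1.2 -24.3  14.7] t 18.975 [ 0.  -0.7 -2.6] grip 0.128
to go, target tool axes /80: [0.004 0.003 0.047]
twist [ 0.0002 -0.0006  0.0002]
TCP in deck [ -1.2 -24.4  13.1] t 19.475 [-0.9  0.4 -3. ] grip 0.125
to go, target tool axes /80: [0.005 0.003 0.027]
twist [ 0.0002 -0.0004  0.0003]
TCP in deck [ -1.2 -24.4  11.8] t 19.975 [-5.4  2.1  5.8] grip 0.127
to go, target tool axes /80: [0.005 0.003 0.011]
```

Contact at the expected seat height with about 8 N, so the bar is seated in the open halves. Slide left in steps, watching the forces.

```bash

python3 -m crank '{"dp":[[0,0,0],[0.03,0,0],[0.06,0,0],[0.09,0,0],[0.12,0,0],[0.15,0,0],[0.15,0,0]],"twist":[[0,0,0],[0,0,0],[0,0,0],[0,0,0],[0,0,0],[0,0,0],[0,0,0]],"claw":[1,1,1,1,1,1,1]}' >/dev/null
python3 plan.py -1 0 10.9
python3 -m crank '{"dp":[[0.03,0,0],[0.06,0,0],[0.09,0,0],[0.12,0,0],[0.12,0,0],[0.12,0,0]],"twist":[[0,0,0],[0,0,0],[0,0,0],[0,0,0],[0,0,0],[0,0,0]],"claw":[1,1,1,1,1,1]}' >/dev/null
python3 plan.py -1 0 10.9
```

```text
twist [ 0.0005 -0.0002 -0.    ]
TCP in deck [ -0.7 -13.3  11.8] t 20.85 [-4.7 -3.2  4.6] grip 0.128
to go, target tool axes /80: [ 0.167 -0.004  0.011]
twist [ 0.0004 -0.0002 -0.    ]
TCP in deck [-0.8 -3.7 11.8] t 21.6 [-3.8 -3.2  5.5] grip 0.127
to go, target tool axes /80: [ 0.046 -0.003  0.011]
```

```bash

python3 -m crank '{"dp":[[0.02,0,0],[0.03,0,0],[0.03,0,0],[0.03,0,0]],"twist":[[0,0,0],[0,0,0],[0,0,0],[0,0,0]],"claw":[1,1,1,1]}' >/dev/null
python3 plan.py -1 0 10.9
python3 -m crank '{"dp":[[0.01,0,0],[0.02,0,0],[0.02,0,0],[0.02,0,0]],"twist":[[0,0,0],[0,0,0],[0,0,0],[0,0,0]],"claw":[1,1,1,1]}' >/dev/null
python3 plan.py -1 0 10.9
python3 -m crank '{"dp":[[0.01,0,0],[0.02,0,0],[0.02,0,0],[0.02,0,0]],"twist":[[0,0,0],[0,0,0],[0,0,0],[0,0,0]],"claw":[1,1,1,1]}' >/dev/null
python3 plan.py -1 0 10.9
```

```text
twist [ 0.0004  0.     -0.0002]
TCP in deck [-0.8 -2.1 11.8] t 22.1 [-4.3 -4.4  4.5] grip 0.127
to go, target tool axes /80: [ 0.026 -0.003  0.011]
twist [ 0.0004  0.0006 -0.0006]
TCP in deck [-0.8 -2.  11.8] t 22.6 [-5.  -8.3  2.9] grip 0.127
to go, target tool axes /80: [ 0.026 -0.002  0.012]
twist [ 0.0003  0.0011 -0.0011]
TCP in deck [-0.8 -2.  11.8] t 23.1 [ -3.4 -12.1   2.3] grip 0.13
to go, target tool axes /80: [ 0.025 -0.002  0.011]
```

The bar has stopped, with force rising from 4 to 12 N: it is on the stops. Relieve the push, release, back straight off along the deck normal, and look.

```bash

python3 -m crank '{"dp":[[-0.03,0,-0.01],[-0.03,0,-0.01],[-0.03,0,-0.01],[-0.03,0,-0.01],[-0.03,0,-0.01],[-0.03,0,-0.01],[-0.03,0,-0.01],[-0.03,0,-0.01]],"twist":[[0,0,0],[0,0,0],[0,0,0],[0,0,0],[0,0,0],[0,0,0],[0,0,0],[0,0,0]],"claw":[1,1,0.3,0.3,0.3,0.3,0.3,0.3]}'
python3 -m crank '{"dp":[[0,0,-0.1],[0,0,-0.25],[0,0,-0.5],[0,0,-0.75],[0,0,-1],[0,0,-1],[0,0,-1]],"twist":[[0,0,0],[0,0,0],[0,0,0],[0,0,0],[0,0,0],[0,0,0],[0,0,0]],"claw":[0.3,0.3,0.3,0.3,0.3,0.3,0.3]}'
python3 -m crank '{"dp":[[-0.5,0,-0.5],[-1,0,-1],[-1,0,-1],[-1,0,-1],[-1,0,-1]],"twist":[[0,0,0],[0,0,0],[0,0,0],[0,0,0],[0,0,0]],"claw":[0.3,0.3,0.3,0.3,0.3]}'
python3 - <<'E'
from h import *
d=cam("wrist"); c=d["image"][0:240,180:460]; cv2.imwrite("pics/w5.png",cv2.cvtColor(cv2.resize(c,None,fx=2.5,fy=2.5,interpolation=cv2.INTER_CUBIC),cv2.COLOR_RGB2BGR))
E
```

```text
clock: 24.1
position: [546.1, -208.8, 115.7]
tool_rot: [2.705, -0.001, 1.373]
ft_force: [-0.6, 0.5, 0.1]
grip_width: 0.353
gripper_force: 0.0
clock: 24.98
position: [512.6, -202.8, 187.9]
tool_rot: [2.705, -0.001, 1.372]
ft_force: [0.9, 0.5, -0.3]
grip_width: 0.348
gripper_force: 0.0
clock: 25.6
position: [464.2, -271.9, 259.3]
tool_rot: [2.706, -0.003, 1.376]
ft_force: [-0.3, 0.0, -1.1]
grip_width: 0.349
gripper_force: 0.0
```

View pics/w5.png

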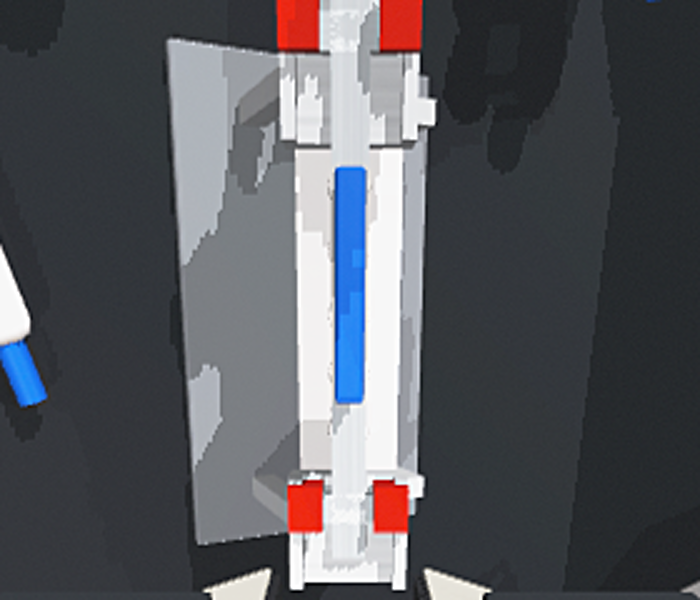

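The picture shows the strip central between both hook pairs (crop columns 330–368), with the cross-pieces hidden under the red hooks. One numerical check of fin ends and fin centre, then hand in.

```bash
python3 - <<'E'
from h import *
import json
p=json.load(open("deck.json")); Rd=R.from_euler("z",p[2])*R.from_euler("y",-np.radians(25)); o=np.array([p[0],p[1],105])
d=cam("wrist"); C=Rd.inv().apply(d["C"]-o)
def ond(u,v,z): r=Rd.inv().apply(ray(d,u,v)); return C+r*(z-C[2])/r[2]
H,S,V=cv2.split(cv2.cvtColor(d["image"],cv2.COLOR_RGB2HSV))
m=((H>100)&(H<130)&(S>120)&(V>50)); m[:,:290]=0; m[:,350:]=0; m[200:]=0
ys,xs=np.nonzero(m); a=ond(xs[ys==ys.min()+3].mean(),ys.min()-.5,40); b=ond(xs[ys==ys.max()-3].mean(),ys.max()+.5,40)
print(a.round(1),b.round(1),((a+b)/2).round(1))
E
```

```text
[-0.5 44.2 40. ] [ -0.8 -45.5  40. ] [-0.7 -0.6 40. ]
```

The fin centre is at deck (-0.7, -0.6) mm, so the bar is home. Handing in.

```bash
python3 -c "
from station import bot
print(bot.hand_in())"
```

```text
the job is handed in; nothing more can be done
None
```

The hold-down bar is home under the red hooks against the stops, about 0.7 mm off home by the last camera check, released with the arm clear; the job was handed in at about 26 s, and no verdict was returned.

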